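# Kit the stripped microscope parts into their nests

### The arm

A 6-joint arm with a two-finger parallel gripper is mounted at the origin on the work surface. World frame = base frame: x ahead of the robot, y to its left, z up, the work surface at z = 0. Lengths are in m, angles in degrees, forces in N, time in s.
With the tool pointing down it reaches from about 0.4 to 0.825 m from the base axis. Payload 7 kg.
Tool frame: the origin (TCP) lies at the very end of the fingers, on their centre line; the grasp point (between the pads) lies 19 mm behind it (ctrl.pinch_z is the distance from the TCP to the grasp point, in m); z points along the fingers, x is the direction in which the jaws open and shut, and the axes are right-handed (so a half turn about z gives the same grasp; the last joint's range is limited). The gripper opens to 88 mm and grips with 3 to 60 N. Pads are 19 mm wide; open, the fingers measure 130 mm over their backs; the gripper's body (78 mm by 193 mm) begins 47 mm behind the grasp point.
Start: joints at [91.564, 20.546, 0.682, 0, -70.136, -16.507], TCP at [0.174, 0.652, 0.227] pointing down, gripper open.
Joint ranges: [-176.03, 176.03], [-82.01, 121.73], [-58.28, 71.71], [-173.87, 95.51], [-174.79, -0.11], [-173.66, 173.66]. Speed limits (degrees/s): [136.94, 136.94, 172.46, 180, 180, 180].

### API

Orientations are given as [roll, pitch, yaw] about the fixed x, y, z axes, in that order (R = Rz(yaw) Ry(pitch) Rx(roll)).
In Python, from plant import ctrl gives the robot as it stands.
- The arm moves only by the tool carry_out, never from a script. Its argument "increments" is a list of rows, each a list of 7 numbers: the turn, a rotation vector about the world's x, y, z in degrees, then the shift along the world's x, y, z in mm, then the closure, from 0 (fully open) to 1 (shut). In form: [[ax, ay, az, dx, dy, dz, grip], ...]. A call has 1 to 20 rows; each row is the pose to reach, as a shift and turn from the pose commanded when the call began; what a row does not reach only later rows make up. A row lasts 1/8 s, in which the tool goes at most 62.5 mm and 10.7 degrees, less where a joint would pass 70% of its speed; a pose out of reach is approached as far as the arm can. A call with a gripper value outside its range is refused whole. The fingers move at their own pace and stop on an object; the grip force is fixed at half the most. Time passes only in rows, so rows that repeat a pose let the fingers close. It gives the time, the measured TCP pose, the force and the opening at its end, in the units of the state.
- ctrl.get_obs(): the state, without advancing time (a new reading comes with each control period).
- ctrl.snapshot(name): name is "side" or "top" or "wrist"; returns a dict with "pixels" (480x640x3 uint8, blue, green, red), "intrinsics" (3x3 intrinsics, pixels), "rvec" (rotation vector, rad) and "tvec" (3), from world to camera coordinates, as OpenCV has them; the wrist camera has in their place "hand_eye" (4x4, takes a point from camera to tool coordinates, whose origin is the TCP and whose axes are the tool frame's). Camera axes: x right, y down, z forward; pixel columns grow to the right and rows downward; lengths in m; the calibration is good to about 2 mm. The wrist camera is an equidistant fisheye: a pixel r from the principal point sees the ray r / f radians off the axis. A picture is of the moment at which its call begins: read the wrist's pose just before it. There is no depth.
- ctrl.close_job(): hands the job in, once; it reports no verdict.
Trained networks look in a picture, given as the dict that the camera call returned (one of the last four; its "shot" number tells which), for a name from the list of things; names that differ only in an ending like _2 or _b are one class to them, and where a whole thing is asked for, a point or a joint stands for the part that bears it (a point fixed in the world has none). Each returns a list of dicts, best first, with "confidence" (0 to 1); they miss things now and then, are a little off and sometimes report something else, mostly with a low value. They report only what shows in the picture. A call takes as long as a camera call. They do not tell look-alikes from the thing itself.
- ctrl.search_frame(picture, label): "centre" ([x, y, z] in m, in world coordinates, good to about 4 mm: the middle of the surface that is visible of it).
- ctrl.outline_of(picture, label): "pixels" (480x640 bool, what is visible of it).
The state is a dict: "clock": time; "joint_pos": joint angles; "qvel": joint speeds; "tau": joint torques, N m; "tool_pos": TCP position; "orientation": TCP orientation; "force": force on the tool from outside, world axes, zero at the start; "moment": the same for the moment, N m; "opening": finger opening in m.
Only numpy, scipy, OpenCV 4.12 (cv2) and the standard library are available. Lean on these libraries where they do the work, as an engineer would, in place of code of your own. Each camera call takes 0.05 s, during which the arm holds its last target. There are 200 camera calls.

### The job

The microscope on this service bench has been stripped: put its four loose parts (the glass beam splitter cube, the grey cast focus block, the red eyepiece cap and the steel objective) into the white kitting nests, each in the nest whose blue recess has its outline and size, the wider round one being for the cap. Keep every part the same way up as it stands now, lower it in rather than dropping it, and leave it sitting flat on the floor of its recess. Leave the jar and the dish of screws standing where they are.

Things in the scene. Friction and masses are not known exactly. Their poses are not given: they have to be found in the camera images.
- beam_cube: beam splitter cube: clear glass cube 30 x 30 x 30 mm with white ground edges and underside and an amber coated diagonal seen from above; loose, about 70 g. Origin: centre of its underside; z up, x and y square to its side faces.
- focus_block: focus block: grey cast metal block, base 72 mm (its x) by 42 mm (its y) and 26 mm high, with a bright dovetail slide (26 mm wide in y) along x on top, 38 mm high overall; loose, about 260 g. Origin: centre of its underside; z up. Its base has plain upright sides to grip 42 mm apart.
- eyepiece_cap: eyepiece cap: red plastic ribbed round cap standing closed face up, 48 mm across the ribs (grip width 46 mm) and 28 mm high, upright sides up to 25 mm; loose, about 22 g. Origin: centre of its underside; z up.
- objective: microscope objective: bright steel barrel with a black and a yellow ring, standing front lens up; 30 mm diameter from 4 to 35 mm above its foot, then tapering, 50 mm high; foot 25 mm diameter; loose, about 130 g. Origin: centre of its foot's underside; z up.
- nest_cube: nest for the beam splitter cube: white plate 72 x 72 mm with a blue-floored square recess 46 x 46 mm in its middle. Fixed to the bench. Origin: centre of its underside, on the bench; z up, x and y along its sides. Rim (top face) 10 mm above the origin, flat recess floor 6 mm above it (recess 4 mm deep).
- nest_block: nest for the focus block: white plate 112 mm (its x) x 82 mm (its y) with a blue-floored rectangular recess 88 mm (its x) x 58 mm (its y) in its middle; the block lies along x, either way round. Fixed to the bench. Origin: centre of its underside, on the bench; z up, x and y along its sides. Rim (top face) 10 mm above the origin, flat recess floor 6 mm above it (recess 4 mm deep).
- nest_cap: nest for the eyepiece cap: white plate 86 x 86 mm with a large blue-floored round recess of 62 mm diameter in its middle. Fixed to the bench. Origin: centre of its underside, on the bench; z up, x and y along its sides. Rim (top face) 10 mm above the origin, flat recess floor 6 mm above it (recess 4 mm deep).
- nest_objective: nest for the objective: white plate 72 x 72 mm with a small blue-floored round recess of 46 mm diameter in its middle. Fixed to the bench. Origin: centre of its underside, on the bench; z up, x and y along its sides. Rim (top face) 10 mm above the origin, flat recess floor 6 mm above it (recess 4 mm deep).
- jar: bystander: amber glass jar with a black lid and a paper label, 40 mm diameter, 60 mm high, standing loose on the bench, 130 g. Origin: centre of its underside; z up.
- dish: bystander: round open steel dish of small screws, 80 mm diameter, 18 mm high, loose on the bench, 220 g. Origin: centre of its underside; z up.
Things that resemble listed ones, but are neither listed nor needed, are in the scene too. Leave any green look-alike of the objective alone.

How it is judged (in metres and radians):
At the end, for the whole second after the job is handed in: Each of the four parts is at rest in its own nest: its origin within 12 mm of the nest's centre (anywhere inside the recess), its underside on the recess floor (4.5 to 7.5 mm above the nest's origin) and upright within 0.05 rad (horizontal distance between beam_cube and nest_cube below 0.012 m and z of beam_cube in the frame of nest_cube between 0.0045 and 0.0075 m and angle between each of beam_cube, focus_block, eyepiece_cap, objective's own z axis and vertical below 0.05 rad and linear speed of each of beam_cube, focus_block, eyepiece_cap, objective below 0.02 m/s and angular speed of each of beam_cube, focus_block, eyepiece_cap, objective below 0.2 rad/s and horizontal distance between focus_block and nest_block below 0.012 m and z of focus_block in the frame of nest_block between 0.0045 and 0.0075 m and horizontal distance between eyepiece_cap and nest_cap below 0.012 m and z of eyepiece_cap in the frame of nest_cap between 0.0045 and 0.0075 m and horizontal distance between objective and nest_objective below 0.012 m and z of objective in the frame of nest_objective between 0.0045 and 0.0075 m); the robot touches nothing.
It fails at once if one of the four parts is dropped or flung: moving faster than 0.6 m/s (a fall of about 18 mm) with no finger on it ((contact force between beam_cube and the fingers below 0.01 N and linear speed of beam_cube above 0.6 m/s) or (contact force between focus_block and the fingers below 0.01 N and linear speed of focus_block above 0.6 m/s) or (contact force between eyepiece_cap and the fingers below 0.01 N and linear speed of eyepiece_cap above 0.6 m/s) or (contact force between objective and the fingers below 0.01 N and linear speed of objective above 0.6 m/s)).
It fails at once if the jar is pushed more than 30 mm from where it stood, or tipped over (distance of jar from where it was at the start of the episode above 0.03 m or angle between jar's own z axis and vertical above 0.5 rad).
It fails at once if the dish is pushed more than 30 mm from where it stood, or tipped over (distance of dish from where it was at the start of the episode above 0.03 m or angle between dish's own z axis and vertical above 0.5 rad).
It also fails if it takes over 115 s, if anything falls off the work surface, if the arm or the gripper's body presses on something with over 40 N, if the wrist force passes 120 N, or if a joint passes its speed limit or range.

## Working session

There is one attempt and no reset: what is moved stays moved. The work goes in short steps, Python scripts to look and compute and a tool call to move; the robot and the scene stay as the last step left them, time stands still between calls to the robot, and variables do not carry over. Pictures are saved under pics/ and viewed, about 12 in all and at most 16, crops included, and the job is handed in when it is done.

Besides the shell and the picture viewer there is one more tool, called by a JSON object that holds its "method" and its "body", one argument or row to a line. carry_out: Moves the arm, as the interface text tells. Its arguments: {"type":"object","properties":{"increments":{"type":"array"}},"required":["increments"]}

```bash
mkdir -p pics; ls; cat > h.py <<'E'
import numpy as np, cv2
from plant import ctrl
from scipy.spatial.transform import Rotation as R
NAMES="beam_cube focus_block eyepiece_cap objective nest_cube nest_block nest_cap nest_objective jar dish".split()
def ray(s,uv):
    "world rays for fixed cameras: origin, dirs"
    K=np.array(s["intrinsics"]);Rm=cv2.Rodrigues(np.array(s["rvec"],float))[0];t=np.array(s["tvec"],float).ravel()
    uv=np.atleast_2d(uv).astype(float)
    d=(np.linalg.inv(K)@np.c_[uv,np.ones(len(uv))].T).T
    return -Rm.T@t,d@Rm
def onz(s,uv,z):
    o,d=ray(s,uv);return o+d*((z-o[2])/d[:,2])[:,None]
E
python3 - <<'E'
from h import *
o=ctrl.get_obs();print(o)
for n in("top","side"):
    s=ctrl.snapshot(n);cv2.imwrite(f"pics/{n}0.png",s["pixels"])
    print(n,np.round(ray(s,[320,240])[0],3))
    for l in NAMES:
        print(l,[(np.round(r["centre"],3).tolist(),round(r["confidence"],2)) for r in ctrl.search_frame(s,l)])
E
```

```text
pics
{'clock': 0.0, 'joint_pos': array([ 9.15660901e+01,  2.05917049e+01,  6.31101149e-01, -2.02866892e-02,
       -7.01388051e+01, -1.65085422e+01]), 'qvel': array([ 0.07036213,  0.05866363,  0.05182516,  0.0788805 , -0.09102097,
       -0.04259699]), 'tau': array([-1.19388413e-03, -5.82722390e+01,  2.93061054e+01,  6.99684530e+00,
        7.01167941e-03, -1.68958773e-04]), 'tool_pos': array([0.17392933, 0.65165465, 0.22559886]), 'orientation': array([-1.79990034e+02, -1.00730354e-01, -1.04949370e+02]), 'force': array([0.48111948, 0.00540214, 0.27406594]), 'moment': array([-0.03700206,  0.02559127,  0.04230833]), 'opening': 0.08758825064746527}
top [ 0.408 -0.01   1.439]
beam_cube [([0.512, 0.407, 0.03], 0.56)]
focus_block [([0.61, -0.235, 0.037], 0.57)]
eyepiece_cap [([0.436, -0.166, 0.027], 0.6)]
objective [([0.449, 0.161, 0.04], 0.54)]
nest_cube [([0.462, 0.013, 0.01], 0.81)]
nest_block [([0.65, -0.016, 0.005], 0.69)]
nest_cap [([0.501, -0.422, 0.008], 0.8)]
nest_objective [([0.365, -0.298, 0.007], 0.7)]
jar [([0.613, 0.203, 0.062], 0.79), ([0.462, 0.015, 0.011], 0.18)]
dish [([0.362, 0.304, 0.005], 0.78)]
side [0.404 0.705 0.696]
beam_cube [([0.509, 0.415, 0.03], 0.77)]
focus_block [([0.612, -0.232, 0.026], 0.73), ([0.362, 0.298, 0.002], 0.46)]
eyepiece_cap [([0.432, -0.154, 0.02], 0.79)]
objective [([0.474, 0.275, 0.036], 0.76), ([0.45, 0.172, 0.037], 0.75), ([0.37, 0.151, 0.031], 0.53), ([0.363, -0.292, 0.011], 0.42)]
nest_cube [([0.462, 0.021, 0.01], 0.6)]
nest_block [([0.653, -0.006, 0.003], 0.72)]
nest_cap [([0.503, -0.415, 0.008], 0.8), ([0.362, -0.292, 0.011], 0.27)]
nest_objective [([0.364, -0.294, 0.012], 0.96)]
jar [([0.607, 0.216, 0.045], 0.7)]
dish [([0.359, 0.297, 0.001], 0.67)]
```

View pics/top0.png

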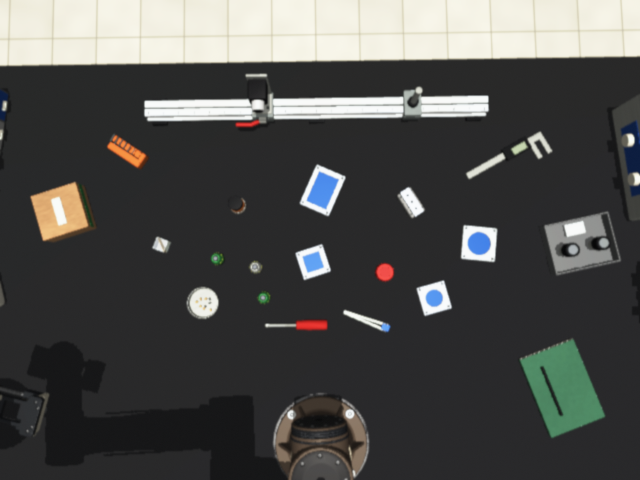

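View pics/side0.png

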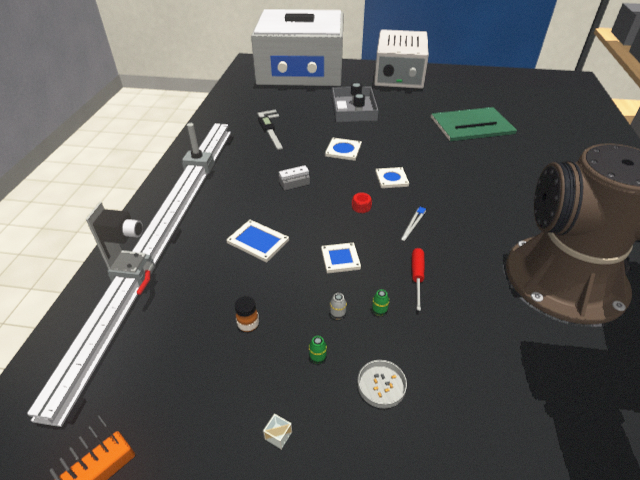

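```bash
cat >> h.py <<'E'
def rect(s,l,z,proj=onz):
    out=ctrl.outline_of(s,l)
    for r in out[:1]:
        m=r["pixels"].astype(np.uint8);c=max(cv2.findContours(m,cv2.RETR_EXTERNAL,cv2.CHAIN_APPROX_NONE)[0],key=cv2.contourArea)[:,0]
        P=proj(s,c,z)[:,:2]*1000;q=cv2.minAreaRect(P.astype(np.float32))
        print(l,round(r["confidence"],2),"c",np.round(q[0],1),"size",np.round(q[1],1),"ang",round(q[2],1))
def wproj(s,uv,z):
    H=np.array(s["hand_eye"]);K=np.array(s["intrinsics"]);o=s["obs"]
    x=(np.atleast_2d(uv).astype(float)-K[:2,2])/[K[0,0],K[1,1]];r=np.linalg.norm(x,axis=1)+1e-9
    d=np.c_[x*(np.sin(r)/r)[:,None],np.cos(r)]
    W=R.from_euler("xyz",o["orientation"],degrees=True).as_matrix()
    d=d@(W@H[:3,:3]).T;c=np.array(o["tool_pos"])+W@H[:3,3]
    return c+d*((z-c[2])/d[:,2])[:,None]
def wsnap():
    o=ctrl.get_obs();s=ctrl.snapshot("wrist");s["obs"]=o;return s
def rectify(s,x,y,z,half=0.1,n=480):
    "top-down map of the wrist view on plane z; row down=-x, col right=-y"
    H=np.array(s["hand_eye"]);K=np.array(s["intrinsics"]);o=s["obs"]
    W=R.from_euler("xyz",o["orientation"],degrees=True).as_matrix();c=np.array(o["tool_pos"])+W@H[:3,3]
    g=np.linspace(half,-half,n);X,Y=np.meshgrid(x+g,y+g,indexing="ij")
    d=(np.stack([X,Y,np.full_like(X,z)],-1)-c)@(W@H[:3,:3])
    rho=np.linalg.norm(d[...,:2],axis=-1);th=np.arctan2(rho,d[...,2])
    u=d[...,0]/rho*th*K[0,0]+K[0,2];v=d[...,1]/rho*th*K[1,1]+K[1,2]
    return cv2.remap(s["pixels"],u.astype(np.float32),v.astype(np.float32),cv2.INTER_LINEAR)
E
python3 - <<'E'
from h import *
s=ctrl.snapshot("top")
for l,z in zip(NAMES,[.03,.03,.025,.035,.01,.01,.01,.01,.06,.018]): rect(s,l,z)
w=wsnap();cv2.imwrite("pics/w0.png",w["pixels"])
print(np.round(w["hand_eye"],3).tolist(),np.round(w["intrinsics"],1).tolist())
for l in NAMES: print(l,[(np.round(r["centre"],3).tolist(),round(r["confidence"],2)) for r in ctrl.search_frame(w,l)])
E
```

```text
beam_cube 0.38 c [614.8 209. ] size [46.6 38.6] ang 44.4
focus_block 0.93 c [ 614.  -242.2] size [72.3 47.9] ang 31.2
eyepiece_cap 0.76 c [ 434.2 -171.2] size [46.6 43.9] ang 89.2
objective 0.49 c [473.4 257.4] size [33.6 28.3] ang 89.2
nest_cube 0.81 c [463.  13.] size [75.3 71.9] ang 17.6
nest_block 0.84 c [652.8 -14.6] size [ 82.7 115.7] ang 65.6
nest_cap 0.81 c [ 505.5 -422.1] size [87.9 88.6] ang 83.7
nest_objective 0.71 c [362.2 300.5] size [78.1 82.1] ang 25.9
jar 0.79 c [610.9 204.6] size [46.1 38.6] ang 26.1
dish 0.55 c [362.2 298. ] size [77.3 79.6] ang 44.6
[[1.0, 0.001, -0.0, -0.001], [-0.001, 0.961, 0.277, -0.076], [0.001, -0.277, 0.961, -0.16], [0.0, 0.0, 0.0, 1.0]] [[371.6, 0.0, 322.4], [0.0, 371.6, 236.6], [0.0, 0.0, 1.0]]
beam_cube []
focus_block []
eyepiece_cap []
objective []
nest_cube []
nest_block []
nest_cap []
nest_objective []
jar []
dish [([0.34, 0.305, 0.004], 0.7)]
```

View pics/w0.png

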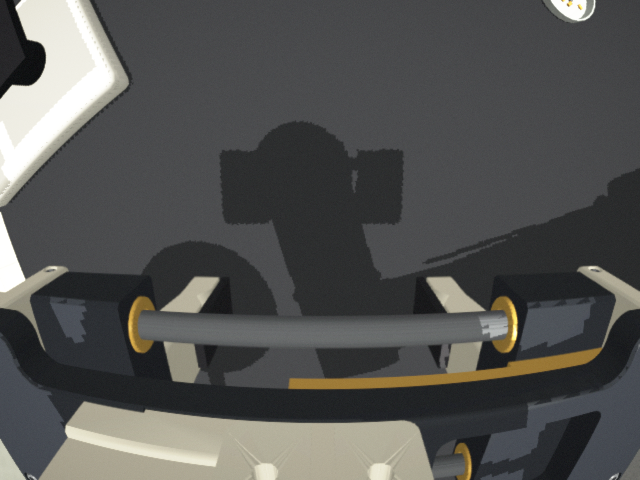

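{"method": "carry_out", "body": {
  "increments": [
    [0,0,0,170,-122,0,0],
    [0,0,0,338,-242,0,0],
    [0,0,0,338,-242,0,0],
    [0,0,0,338,-242,0,0],
    [0,0,0,338,-242,0,0],
    [0,0,0,338,-242,0,0],
    [0,0,0,338,-242,0,0],
    [0,0,0,338,-242,-60,0],
    [0,0,0,338,-242,-60,0],
    [0,0,0,338,-242,-60,0]
  ]
}}

```text
clock: 3.45
tool_pos: [0.5125, 0.4109, 0.1682]
orientation: [-179.9, 0.0, -104.9]
force: [-0.0, 0.6, 1.3]
opening: 0.0875
```

```bash
python3 - <<'E'
from h import *
w=wsnap();p=rectify(w,.51,.41,.03,.08);cv2.imwrite("pics/w1.png",p)
print(w["obs"]["tool_pos"],w["obs"]["orientation"],w["obs"]["joint_pos"])
print([(np.round(r["centre"],3).tolist(),round(r["confidence"],2)) for r in ctrl.search_frame(w,"beam_cube")])
rect(w,"beam_cube",.03,wproj);rect(w,"beam_cube",.015,wproj)
E
```

```text
[0.51253298 0.41090984 0.16821948] [-1.79929036e+02  2.99123101e-02 -1.04880215e+02] [ 55.730261    21.09200402  -6.40231031   0.06429711 -62.45392552
  19.35979671]
[([0.515, 0.409, 0.03], 0.58)]
beam_cube 0.63 c [516.  408.8] size [30.6 35.5] ang 67.0
beam_cube 0.63 c [512.5 409.6] size [32.1 37.3] ang 67.0
```

View pics/w1.png

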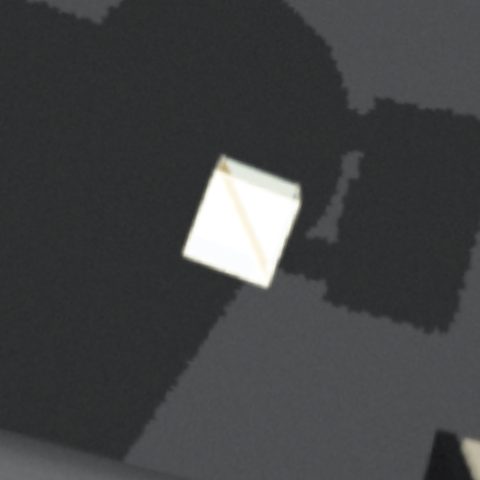

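{"method": "carry_out", "body": {
  "increments": [
    [0,0,-5,1,-2,-40,0],
    [0,0,-5,1,-2,-90,0],
    [0,0,-5,1,-2,-130,0],
    [0,0,-5,1,-2,-150,0],
    [0,0,-5,1,-2,-159,0],
    [0,0,-5,1,-2,-159,0],
    [0,0,-5,1,-2,-159,0],
    [0,0,-5,1,-2,-159,1],
    [0,0,-5,1,-2,-159,1],
    [0,0,-5,1,-2,-159,1],
    [0,0,-5,1,-2,-159,1],
    [0,0,-5,1,-2,-159,1],
    [0,0,-5,1,-2,-159,1],
    [0,0,-5,1,-2,-159,1]
  ]
}}

```text
clock: 5.4
tool_pos: [0.513, 0.4081, 0.0075]
orientation: [180.0, -0.0, -109.9]
force: [0.3, 0.5, 0.4]
opening: 0.03
```

{"method": "carry_out", "body": {
  "increments": [
    [0,0,0,0,0,40,1],
    [0,0,0,0,0,100,1],
    [0,0,0,0,0,150,1],
    [0,0,10,-10,-60,150,1],
    [0,0,20,-20,-120,150,1],
    [0,0,30,-25,-180,150,1],
    [0,0,38,-30,-240,150,1],
    [0,0,38,-40,-300,150,1],
    [0,0,38,-45,-360,150,1],
    [0,0,38,-50,-394,150,1],
    [0,0,38,-50,-394,150,1],
    [0,0,38,-50,-394,150,1],
    [0,0,38,-50,-394,150,1],
    [0,0,38,-50,-394,150,1],
    [0,0,38,-50,-394,150,1]
  ]
}}

```text
clock: 7.28
tool_pos: [0.4631, 0.0147, 0.1575]
orientation: [180.0, -0.0, -71.9]
force: [-0.8, -0.1, -1.2]
opening: 0.03
```

```bash
python3 - <<'E'
from h import *
w=wsnap();p=rectify(w,.463,.013,.01,.08);cv2.imwrite("pics/w2.png",p)
print(w["obs"]["tool_pos"],w["obs"]["orientation"],w["obs"]["joint_pos"],w["obs"]["opening"])
print([(np.round(r["centre"],3).tolist(),round(r["confidence"],2)) for r in ctrl.search_frame(w,"nest_cube")])
rect(w,"nest_cube",.01,wproj)
E
```

```text
[0.46313601 0.01468721 0.15746651] [ 1.79989839e+02 -7.78464590e-04 -7.18874580e+01] [ 2.62674274e+01  3.85671527e+00 -3.07846592e+01 -8.15221223e-04
 -5.53687945e+01  8.18455779e+01] 0.030045255770681276
[([0.464, 0.014, 0.008], 0.61)]
nest_cube 0.57 c [464.2  15.4] size [73.3 73.2] ang 18.2
```

View pics/w2.png

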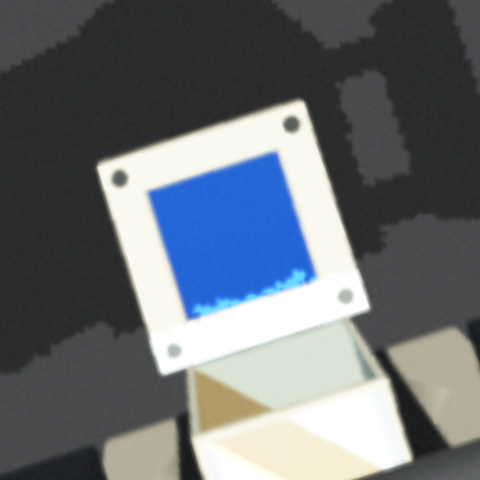

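{"method": "carry_out", "body": {
  "increments": [
    [0,0,0,1,0,-50,1],
    [0,0,0,1,0,-100,1],
    [0,0,0,1,0,-125,1],
    [0,0,0,1,0,-135,1],
    [0,0,0,1,0,-140,1],
    [0,0,0,1,0,-143.5,1],
    [0,0,0,1,0,-143.5,1],
    [0,0,0,1,0,-143.5,1],
    [0,0,0,1,0,-143.5,0],
    [0,0,0,1,0,-143.5,0],
    [0,0,0,1,0,-143.5,0],
    [0,0,0,1,0,-143.5,0],
    [0,0,0,1,0,-120,0],
    [0,0,0,1,0,-60,0],
    [0,0,0,1,0,0,0],
    [0,0,0,1,0,0,0],
    [0,0,0,1,0,0,0]
  ]
}}

```text
clock: 9.55
tool_pos: [0.4637, 0.0142, 0.1575]
orientation: [-180.0, 0.0, -72.0]
force: [-0.5, -0.1, 0.0]
opening: 0.088
```

```bash
python3 - <<'E'
from h import *
w=wsnap();p=rectify(w,.463,.013,.01,.08);cv2.imwrite("pics/w3.png",p)
rect(w,"beam_cube",.036,wproj);rect(w,"nest_cube",.01,wproj)
print(w["obs"]["tool_pos"])
for l in("objective",):print([(np.round(r["centre"],3).tolist(),round(r["confidence"],2)) for r in ctrl.search_frame(w,l)])
E
```

```text
beam_cube 0.67 c [468.2  15.5] size [37.2 31. ] ang 18.9
nest_cube 0.81 c [464.1  15.4] size [73.5 73. ] ang 17.3
[0.46373411 0.01415408 0.15754291]
[([0.477, 0.25, 0.034], 0.96), ([0.455, 0.157, 0.04], 0.91), ([0.384, 0.136, 0.036], 0.56)]
```

View pics/w3.png

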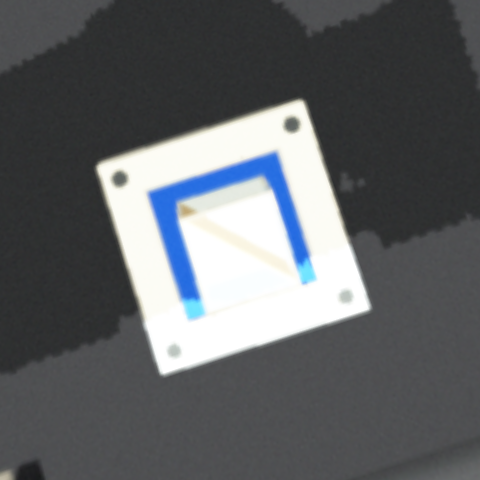

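{"method": "carry_out", "body": {
  "increments": [
    [0,0,0,-8,60,20,0],
    [0,0,0,-15,120,30,0],
    [0,0,0,-15,146,30,0],
    [0,0,0,-15,146,30,0],
    [0,0,0,-15,146,30,0],
    [0,0,0,-15,146,30,0]
  ]
}}

```text
clock: 10.5
tool_pos: [0.4489, 0.1592, 0.1871]
orientation: [179.9, -0.0, -72.0]
force: [0.4, -0.2, -0.1]
opening: 0.088
```

```bash
python3 - <<'E'
from h import *
w=wsnap();p=rectify(w,.45,.16,.035,.13);cv2.imwrite("pics/w4.png",p)
print(w["obs"]["tool_pos"])
for l in("objective",):print([(np.round(r["centre"],3).tolist(),round(r["confidence"],2)) for r in ctrl.search_frame(w,l)])
for r in ctrl.outline_of(w,"objective"):
    m=r["pixels"];v,u=np.nonzero(m);print(r["confidence"],wproj(w,[[u.mean(),v.mean()]],.035).round(4),w["pixels"][m].mean(0).round())
    P=wproj(w,np.c_[u,v],.025)[:,:2]; print(P.min(0),P.max(0))
E
```

```text
[0.44889498 0.15924576 0.1870957 ]
[([0.383, 0.144, 0.04], 0.83), ([0.454, 0.164, 0.045], 0.73), ([0.477, 0.253, 0.04], 0.69), ([0.466, 0.021, 0.035], 0.69)]
0.68 [[0.4767 0.2605 0.035 ]] [107. 185. 105.]
[0.45782824 0.2448342 ] [0.49249503 0.28137055]
0.56 [[0.4541 0.1635 0.035 ]] [184. 199. 197.]
[0.4333931  0.14720493] [0.46908378 0.17815412]
```

View pics/w4.png

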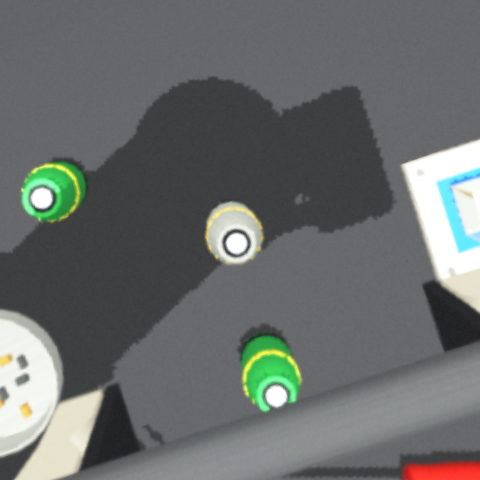

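{"method": "carry_out", "body": {
  "increments": [
    [0,0,0,2.5,4,-50,0],
    [0,0,0,2.5,4,-100,0],
    [0,0,0,2.5,4,-140,0],
    [0,0,0,2.5,4,-165,0],
    [0,0,0,2.5,4,-177,0],
    [0,0,0,2.5,4,-177,0],
    [0,0,0,2.5,4,-177,0],
    [0,0,0,2.5,4,-177,1],
    [0,0,0,2.5,4,-177,1],
    [0,0,0,2.5,4,-177,1],
    [0,0,0,2.5,4,-177,1],
    [0,0,0,2.5,4,-177,1],
    [0,0,0,2.5,4,-177,1],
    [0,0,0,2.5,4,-177,1]
  ]
}}

```text
clock: 12.4
tool_pos: [0.4515, 0.1641, 0.0106]
orientation: [180.0, -0.0, -71.9]
force: [1.7, -0.5, -0.1]
opening: 0.0289
```

{"method": "carry_out", "body": {
  "increments": [
    [0,0,0,0,0,40,1],
    [0,0,0,0,0,100,1],
    [0,0,0,0,0,150,1],
    [0,0,0,0,-55,150,1],
    [0,0,0,0,-110,150,1],
    [0,0,0,0,-165,150,1],
    [0,0,0,0,-220,150,1],
    [0,0,0,0,-275,150,1],
    [0,0,0,0,-330,150,1],
    [0,0,0,-30,-380,150,1],
    [0,0,0,-60,-425,150,1],
    [0,0,0,-86,-462,150,1],
    [0,0,0,-86,-462,150,1],
    [0,0,0,-86,-462,150,1],
    [0,0,0,-86,-462,150,1],
    [0,0,0,-86,-462,150,1],
    [0,0,0,-86,-462,150,1]
  ]
}}

```text
clock: 14.52
tool_pos: [0.366, -0.2974, 0.1605]
orientation: [-180.0, 0.0, -71.9]
force: [0.3, 0.9, -1.3]
opening: 0.0287
```

```bash
python3 - <<'E'
from h import *
w=wsnap();p=rectify(w,.365,-.298,.01,.08);cv2.imwrite("pics/w5.png",p)
print(w["obs"]["tool_pos"],w["obs"]["orientation"],w["obs"]["joint_pos"],w["obs"]["opening"])
print([(np.round(r["centre"],3).tolist(),round(r["confidence"],2)) for r in ctrl.search_frame(w,"nest_objective")])
rect(w,"nest_objective",.01,wproj)
E
```

```text
[ 0.36597931 -0.29735766  0.16054832] [-1.79997844e+02  1.20555726e-03 -7.18739714e+01] [-1.50954609e+01  4.47489668e+00 -2.96336419e+01 -2.64503448e-03
 -5.58903180e+01  1.23222973e+02] 0.02866304582743903
[([0.364, -0.302, 0.014], 0.61)]
nest_objective 0.9 c [ 366.  -298.6] size [74.2 73.3] ang 15.0
```

View pics/w5.png

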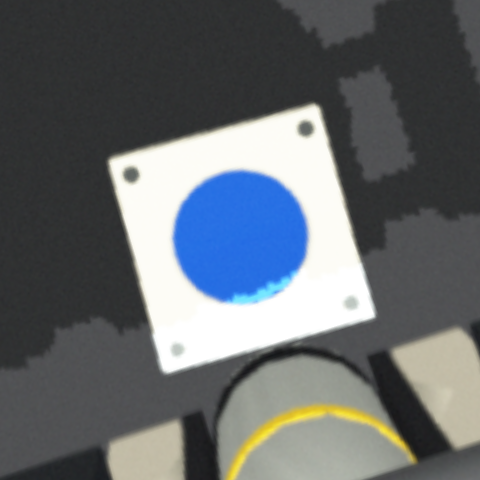

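{"method": "carry_out", "body": {
  "increments": [
    [0,0,0,0,-1,-50,1],
    [0,0,0,0,-1,-100,1],
    [0,0,0,0,-1,-125,1],
    [0,0,0,0,-1,-135,1],
    [0,0,0,0,-1,-140,1],
    [0,0,0,0,-1,-143.5,1],
    [0,0,0,0,-1,-143.5,1],
    [0,0,0,0,-1,-143.5,1],
    [0,0,0,0,-1,-143.5,0],
    [0,0,0,0,-1,-143.5,0],
    [0,0,0,0,-1,-143.5,0],
    [0,0,0,0,-1,-143.5,0],
    [0,0,0,0,-1,-120,0],
    [0,0,0,0,-1,-60,0],
    [0,0,0,0,-1,0,0],
    [0,0,0,0,-1,0,0],
    [0,0,0,0,-1,0,0]
  ]
}}

```text
clock: 16.8
tool_pos: [0.3653, -0.2986, 0.1606]
orientation: [-180.0, -0.0, -72.0]
force: [-0.5, 0.3, -1.1]
opening: 0.0876
```

```bash
python3 - <<'E'
from h import *
w=wsnap();p=rectify(w,.365,-.298,.01,.08)
print(w["obs"]["tool_pos"])
for l in("objective","eyepiece_cap","focus_block"):print([(np.round(r["centre"],3).tolist(),round(r["confidence"],2)) for r in ctrl.search_frame(w,l)])
q=rectify(w,.52,-.2,.03,.16)
cv2.imwrite("pics/w6.png",np.hstack([p,q])[:, :])
rect(w,"nest_objective",.01,wproj)
E
python3 -c "
import cv2;p=cv2.imread('pics/w6.png');cv2.imwrite('pics/w6.png',cv2.resize(p,(800,400)))"
```

```text
[ 0.36533743 -0.29863494  0.16056846]
[([0.366, -0.297, 0.048], 0.79)]
[([0.433, -0.174, 0.024], 0.83)]
[]
nest_objective 0.92 c [ 365.9 -298.9] size [74.4 73.5] ang 15.3
```

View pics/w6.png

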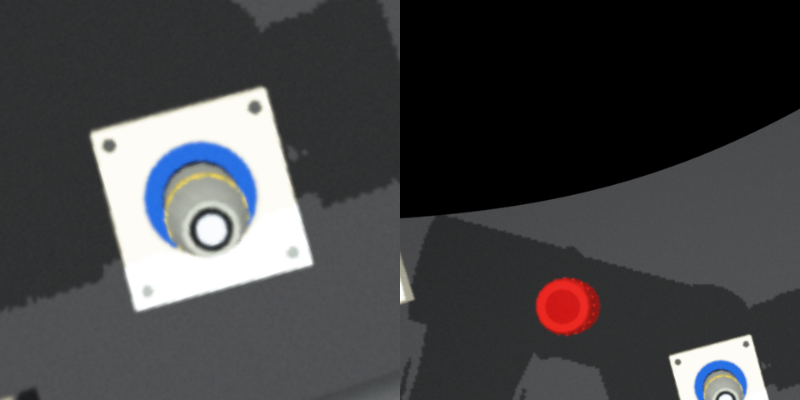

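{"method": "carry_out", "body": {
  "increments": [
    [0,0,0,30,50,10,0],
    [0,0,0,60,100,20,0],
    [0,0,0,68,127,20,0],
    [0,0,0,68,127,20,0],
    [0,0,0,68,127,20,0],
    [0,0,0,68,127,20,0]
  ]
}}

```text
clock: 17.8
tool_pos: [0.4331, -0.1725, 0.1802]
orientation: [179.9, 0.0, -72.0]
force: [0.5, 0.1, -0.1]
opening: 0.0876
```

```bash
python3 - <<'E'
from h import *
w=wsnap();p=rectify(w,.433,-.172,.028,.08);cv2.imwrite("pics/w7.png",p)
print(w["obs"]["tool_pos"])
print([(np.round(r["centre"],3).tolist(),round(r["confidence"],2)) for r in ctrl.search_frame(w,"eyepiece_cap")])
rect(w,"eyepiece_cap",.014,wproj);rect(w,"eyepiece_cap",.028,wproj)
E
```

```text
[ 0.43311074 -0.17248073  0.18019068]
[([0.436, -0.166, 0.024], 0.84)]
eyepiece_cap 0.64 c [ 433.2 -170. ] size [49.  47.8] ang 18.1
eyepiece_cap 0.64 c [ 436.3 -169.1] size [46.9 45.7] ang 18.1
```

View pics/w7.png

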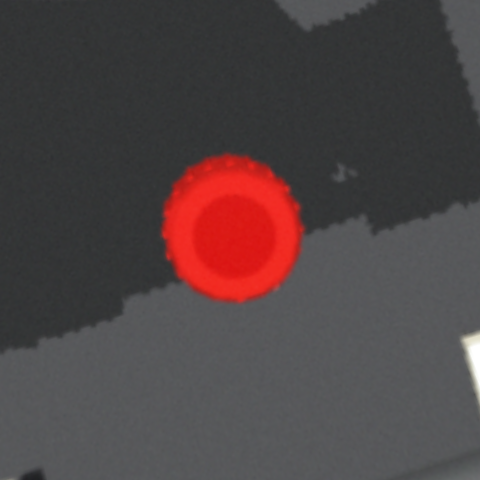

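{"method": "carry_out", "body": {
  "increments": [
    [0,0,0,1,2,-50,0],
    [0,0,0,1,2,-100,0],
    [0,0,0,1,2,-140,0],
    [0,0,0,1,2,-163,0],
    [0,0,0,1,2,-173.5,0],
    [0,0,0,1,2,-173.5,0],
    [0,0,0,1,2,-173.5,0],
    [0,0,0,1,2,-173.5,1],
    [0,0,0,1,2,-173.5,1],
    [0,0,0,1,2,-173.5,1],
    [0,0,0,1,2,-173.5,1],
    [0,0,0,1,2,-173.5,1],
    [0,0,0,1,2,-173.5,1]
  ]
}}

```text
clock: 19.62
tool_pos: [0.4346, -0.1699, 0.0071]
orientation: [180.0, -0.0, -71.9]
force: [-1.0, -0.4, 3.1]
opening: 0.0455
```

{"method": "carry_out", "body": {
  "increments": [
    [0,0,0,0,0,30,1],
    [0,0,0,0,0,80,1],
    [0,0,0,0,0,130,1],
    [0,0,0,10,-50,150,1],
    [0,0,0,25,-100,150,1],
    [0,0,0,40,-150,150,1],
    [0,0,0,55,-200,150,1],
    [0,0,0,69,-252,150,1],
    [0,0,0,69,-252,150,1],
    [0,0,0,69,-252,150,1],
    [0,0,0,69,-252,150,1],
    [0,0,0,69,-252,150,1]
  ]
}}

```text
clock: 21.12
tool_pos: [0.5037, -0.421, 0.1576]
orientation: [-180.0, -0.0, -71.9]
force: [0.3, 0.3, 0.1]
opening: 0.0453
```

```bash
python3 - <<'E'
from h import *
w=wsnap();p=rectify(w,.503,-.422,.01,.08);cv2.imwrite("pics/w8.png",p)
print(w["obs"]["tool_pos"],w["obs"]["opening"])
print([(np.round(r["centre"],3).tolist(),round(r["confidence"],2)) for r in ctrl.search_frame(w,"nest_cap")])
rect(w,"nest_cap",.01,wproj)
E
```

```text
[ 0.50374228 -0.42095446  0.15762992] 0.04531574190173399
[([0.511, -0.414, 0.011], 0.59)]
nest_cap 0.65 c [ 506.5 -420.6] size [86.8 88.3] ang 83.7
```

View pics/w8.png

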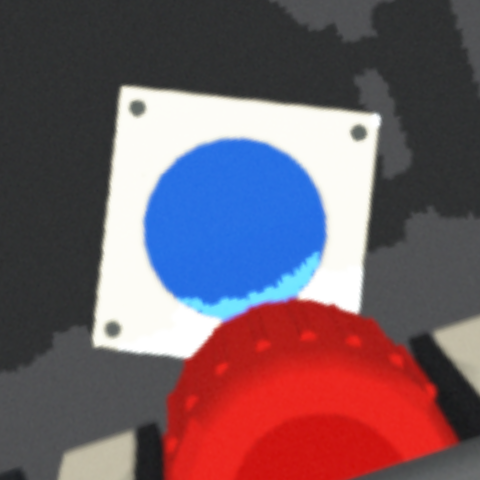

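{"method": "carry_out", "body": {
  "increments": [
    [0,0,0,2.5,0,-50,1],
    [0,0,0,2.5,0,-100,1],
    [0,0,0,2.5,0,-125,1],
    [0,0,0,2.5,0,-135,1],
    [0,0,0,2.5,0,-140,1],
    [0,0,0,2.5,0,-144,1],
    [0,0,0,2.5,0,-144,1],
    [0,0,0,2.5,0,-144,1],
    [0,0,0,2.5,0,-144,0],
    [0,0,0,2.5,0,-144,0],
    [0,0,0,2.5,0,-144,0],
    [0,0,0,2.5,0,-144,0],
    [0,0,0,2.5,0,-120,0],
    [0,0,0,2.5,0,-60,0],
    [0,0,0,2.5,0,0,0],
    [0,0,0,2.5,0,20,0],
    [0,0,0,2.5,0,20,0]
  ]
}}

```text
clock: 23.4
tool_pos: [0.507, -0.4224, 0.1796]
orientation: [-179.8, -0.2, -71.9]
force: [0.9, 0.9, -0.6]
opening: 0.0875
```

```bash
python3 - <<'E'
from h import *
w=wsnap();p=rectify(w,.506,-.42,.01,.08);cv2.imwrite("pics/w9.png",p)
print(w["obs"]["tool_pos"])
for l in("eyepiece_cap","focus_block"):print([(np.round(r["centre"],3).tolist(),round(r["confidence"],2)) for r in ctrl.search_frame(w,l)])
rect(w,"eyepiece_cap",.034,wproj)
E
```

```text
[ 0.50700503 -0.42235646  0.17959879]
[([0.508, -0.418, 0.034], 0.96)]
[([0.613, -0.25, 0.039], 0.57), ([0.624, -0.022, 0.005], 0.57)]
eyepiece_cap 0.96 c [ 508.8 -420.5] size [47.  44.2] ang 18.1
```

View pics/w9.png

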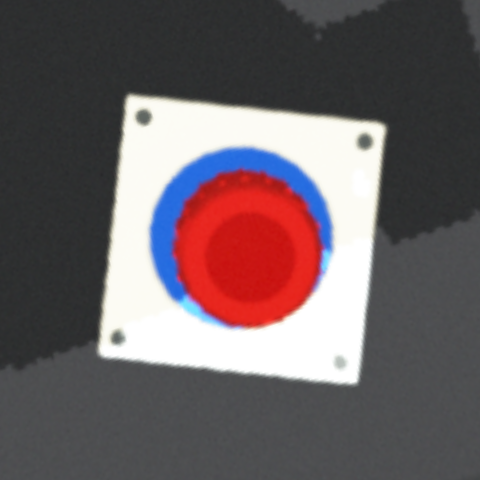

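{"method": "carry_out", "body": {
  "increments": [
    [0,0,5,30,50,0,0],
    [0,0,10,60,100,0,0],
    [0,0,13,85,150,0,0],
    [0,0,13,105,184,0,0],
    [0,0,13,105,184,0,0],
    [0,0,13,105,184,0,0],
    [0,0,13,105,184,0,0]
  ]
}}

```text
clock: 24.48
tool_pos: [0.6104, -0.2387, 0.1765]
orientation: [180.0, 0.0, -59.0]
force: [-0.4, -0.8, -0.2]
opening: 0.0875
```

```bash
python3 - <<'E'
from h import *
w=wsnap();p=rectify(w,.612,-.238,.026,.08);cv2.imwrite("pics/w10.png",p)
print(w["obs"]["tool_pos"],w["obs"]["orientation"])
print([(np.round(r["centre"],3).tolist(),round(r["confidence"],2)) for r in ctrl.search_frame(w,"focus_block")])
rect(w,"focus_block",.026,wproj)
E
```

```text
[ 0.61041123 -0.23866154  0.1765173 ] [ 1.79953291e+02  3.17084361e-02 -5.90061493e+01]
[([0.614, -0.24, 0.038], 0.76)]
focus_block 0.72 c [ 614.1 -242.9] size [81.  43.1] ang 30.1
```

View pics/w10.png

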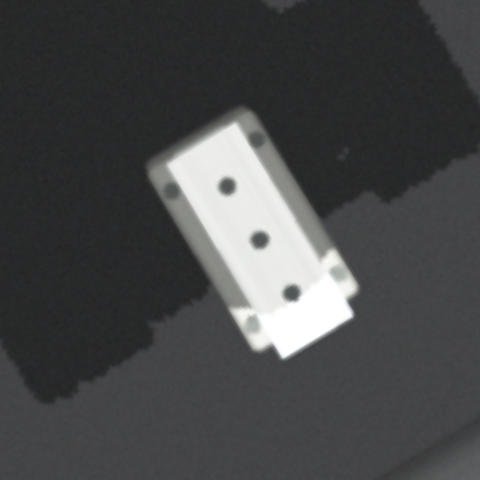

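{"method": "carry_out", "body": {
  "increments": [
    [0,0,0,4.5,-4,-50,0],
    [0,0,0,4.5,-4,-100,0],
    [0,0,0,4.5,-4,-140,0],
    [0,0,0,4.5,-4,-160,0],
    [0,0,0,4.5,-4,-169,0],
    [0,0,0,4.5,-4,-169,0],
    [0,0,0,4.5,-4,-169,0],
    [0,0,0,4.5,-4,-169,1],
    [0,0,0,4.5,-4,-169,1],
    [0,0,0,4.5,-4,-169,1],
    [0,0,0,4.5,-4,-169,1],
    [0,0,0,4.5,-4,-169,1],
    [0,0,0,4.5,-4,-169,1]
  ]
}}

```text
clock: 26.25
tool_pos: [0.6156, -0.2418, 0.008]
orientation: [180.0, -0.0, -58.9]
force: [-0.6, -0.4, -0.6]
opening: 0.0417
```

{"method": "carry_out", "body": {
  "increments": [
    [0,0,0,0,0,30,1],
    [0,0,0,0,0,80,1],
    [0,0,0,0,0,130,1],
    [0,0,-9,5,40,150,1],
    [0,0,-18,12,80,150,1],
    [0,0,-27,20,120,150,1],
    [0,0,-36,28,160,150,1],
    [0,0,-45,32,200,150,1],
    [0,0,-55.5,37,226,150,1],
    [0,0,-55.5,37,226,150,1],
    [0,0,-55.5,37,226,150,1],
    [0,0,-55.5,37,226,150,1],
    [0,0,-55.5,37,226,150,1],
    [0,0,-55.5,37,226,150,1]
  ]
}}

```text
clock: 28.0
tool_pos: [0.6525, -0.0164, 0.1581]
orientation: [180.0, 0.0, -114.5]
force: [0.3, 0.8, -3.0]
opening: 0.0419
```

```bash
python3 - <<'E'
from h import *
w=wsnap();p=rectify(w,.652,-.015,.01,.08);cv2.imwrite("pics/w11.png",p)
print(w["obs"]["tool_pos"],w["obs"]["orientation"],w["obs"]["opening"])
print([(np.round(r["centre"],3).tolist(),round(r["confidence"],2)) for r in ctrl.search_frame(w,"nest_block")])
rect(w,"nest_block",.01,wproj)
E
```

```text
[ 0.65248687 -0.01637729  0.15808543] [ 1.79999340e+02  1.88642077e-03 -1.14467527e+02] 0.04185533160210421
[([0.674, -0.025, 0.005], 0.98)]
nest_block 0.82 c [675.4 -22.3] size [83.4 64.9] ang 66.5
```

View pics/w11.png

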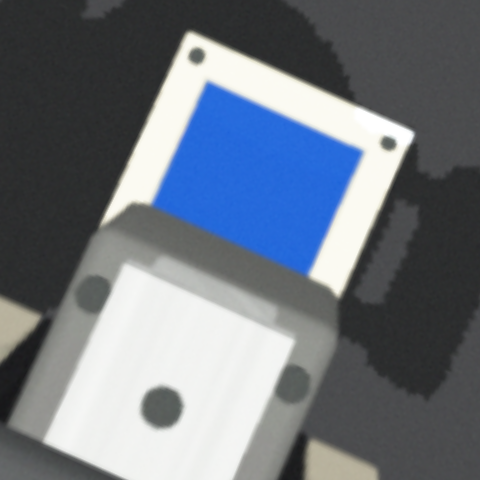

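{"method": "carry_out", "body": {
  "increments": [
    [0,0,0.7,0.5,3,-40,1],
    [0,0,0.7,0.5,3,-90,1],
    [0,0,0.7,0.5,3,-120,1],
    [0,0,0.7,0.5,3,-133,1],
    [0,0,0.7,0.5,3,-140,1],
    [0,0,0.7,0.5,3,-143.5,1],
    [0,0,0.7,0.5,3,-143.5,1],
    [0,0,0.7,0.5,3,-143.5,1],
    [0,0,0.7,0.5,3,-143.5,0],
    [0,0,0.7,0.5,3,-143.5,0],
    [0,0,0.7,0.5,3,-143.5,0],
    [0,0,0.7,0.5,3,-143.5,0],
    [0,0,0.7,0.5,3,-120,0],
    [0,0,0.7,0.5,3,-60,0],
    [0,0,0.7,0.5,3,0,0],
    [0,0,0.7,0.5,3,40,0],
    [0,0,0.7,0.5,3,40,0],
    [0,0,0.7,0.5,3,40,0]
  ]
}}

```text
clock: 30.4
tool_pos: [0.6526, -0.0128, 0.1977]
orientation: [180.0, 0.0, -113.8]
force: [-0.2, 0.6, -0.4]
opening: 0.0876
```

```bash
python3 - <<'E'
from h import *
w=wsnap();p=rectify(w,.653,-.013,.01,.08)
print(w["obs"]["tool_pos"],w["obs"]["clock"])
rect(w,"nest_block",.01,wproj);rect(w,"focus_block",.032,wproj)
t=ctrl.snapshot("side")
for l in NAMES[:4]+["jar","dish"]:print(l,[(np.round(r["centre"],3).tolist(),round(r["confidence"],2)) for r in ctrl.search_frame(t,l)])
cv2.imwrite("pics/w12.png",np.hstack([cv2.resize(p,(320,320)),cv2.resize(t["pixels"][120:420,180:480],(320,320))]))
E
```

```text
[ 0.65261304 -0.01281218  0.19766702] 30.4
nest_block 0.92 c [653.2 -12.5] size [ 84.5 114.8] ang 65.5
focus_block 0.8 c [650.8 -10.1] size [41.2 78.2] ang 66.5
beam_cube [([0.462, 0.023, 0.033], 0.73)]
focus_block [([0.647, -0.002, 0.032], 0.7)]
eyepiece_cap [([0.506, -0.402, 0.028], 0.77)]
objective [([0.373, 0.149, 0.033], 0.86), ([0.499, -0.396, 0.01], 0.71), ([0.472, 0.273, 0.038], 0.68), ([0.362, -0.29, 0.036], 0.46)]
jar [([0.609, 0.218, 0.045], 0.82)]
dish [([0.362, 0.299, 0.003], 0.8)]
```

View pics/w12.png

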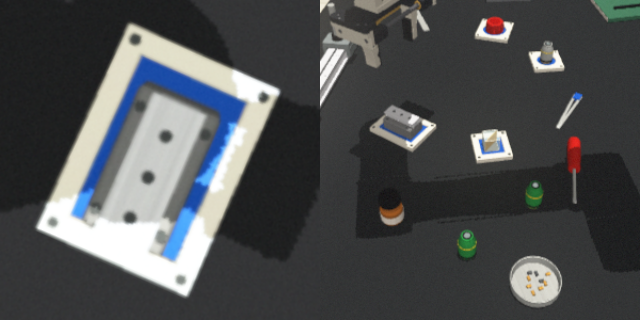

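```bash
python3 -c "
from plant import ctrl
print(ctrl.close_job())"
```

```text
the job is handed in; nothing more can be done
None
```

I put all four parts (beam splitter cube, objective, cap and focus block) into their matching nests, then handed the job in at about 30 s on the robot's clock. The hand-in gives no verdict, so what follows rests on my own checks.

- **Parts:** Close-up wrist pictures after each release, plus a final side view, show every part upright inside its blue recess. The focus block is about 2 mm off its nest's centre by my estimate, and the others look a few millimetres off at most. I inferred that each part rests on its floor from how far I lowered it; I did not measure the height directly.
- **Bystanders:** The jar, the dish and both green look-alikes were detected within a few millimetres of where they started. The gripper was open and about 0.2 m up, touching nothing.
- **Disagreements:**
    - The objective and cap gripped at 28.7 mm and 45.3 mm, against nominal 30 and 46 mm. Both held without any visible slip.
    - The side-view network's positions were off by 10–20 mm in y for some parts, which matches that view's bias on the nests at the start. It also reported a false objective at the cap's nest. I relied on the wrist camera instead.

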